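# Free the wedged archive drawer and shut it

### The arm

A 6-joint arm with a two-finger parallel gripper is mounted at the origin on the work surface. World frame = base frame: x ahead of the robot, y to its left, z up, the work surface at z = 0. Lengths are in m, angles in rad, forces in N, time in s.
With the tool pointing down it reaches from about 0.275 to 0.75 m from the base axis. Payload 10.2 kg.
Tool frame: the origin (TCP) lies midway between the tips of the shut fingers; the grasp point (between the pads) lies 19 mm behind it (env.hold_point_z is the distance from the TCP to the grasp point, in m); x points along the fingers, z is the direction in which the jaws open and shut, and the axes are right-handed (so a half turn about x gives the same grasp; the last joint's range is limited). The gripper opens to 85 mm and grips with 20 to 120 N. Pads are 22 mm wide; open, the fingers measure 114 mm over their backs; the gripper's body (76 mm by 85 mm) begins 54 mm behind the grasp point. The pads swing forward as they close: fully open they stand 13 mm farther back than shut.
Start: joints at [0.912, 0.313, 1.498, -0, 1.331, -0.223], TCP at [0.222, 0.476, 0.231] pointing down, gripper open.
Joint ranges: [-2.94, 2.94], [-0.97, 2.17], [0.19, 2.56], [-1.23, 4.37], [0.02, 3.11], [-2.88, 2.88]. Speed limits (rad/s): [2.39, 2.39, 3.01, 3.14, 3.14, 3.14].

### API

Orientations are given as a unit quaternion [x, y, z, w].
In Python, from bench import env, kinematics, monitor, eyes, job gives the robot as it stands. The module is installed in compiled form; this text tells all that it offers. Calls block until the motion is done:
- env.reach(position, orientation): joint-space move of the TCP to a pose.
- env.movel(position, velocity=0.15, frame=None, guard=None): straight line of the TCP; frame=None keeps the orientation; velocity is the mean speed in m/s. With guard (N) it stops when the force on the tool has changed by that much, and returns True; else False.
- env.set_joints(angles): joint-space move.
- env.release() and env.close_gripper(effort=None): open the fingers fully, or close them until they stop; effort is the grip in N (None keeps the last).
- env.hold(seconds).
- kinematics.ik(position, orientation): joint angles nearest the present ones, or None.
- monitor.sense(): the state.
- eyes.grab_frame(name): name is "scene" or "top"; returns a dict with "frame" (420x560x3 uint8, red, green, blue), "mtx" (3x3 intrinsics, pixels), "view" (4x4, takes a point from world to camera coordinates). Camera axes: x right, y down, z forward; pixel columns grow to the right and rows downward; lengths in m; the calibration is good to about 2 mm. A picture is of the moment at which its call begins. There is no depth.
A pose or a line that the arm cannot do raises env.MotionError and nothing moves.
- job.hand_in(): hands the job in, once; it reports no verdict.
The state is a dict: "clock": time; "joints": joint angles; "qvel": joint speeds; "joint_efforts": joint torques, N m; "position": TCP position; "ee_rot": TCP orientation; "contact_force": force on the tool from outside, world axes, zero at the start; "ft_torque": the same for the moment, N m; "finger_gap": opening from 0.0 (shut) to 1.0 (fully open).
Only numpy, scipy, OpenCV 4.12 (cv2) and the standard library are available. Lean on these libraries where they do the work, as an engineer would, in place of code of your own. Each camera call takes 0.05 s, during which the arm holds its last target.

### The job

A wooden wedge jammed under the front of the open desk drawer is keeping it from being shut. Rock the wedge gently from side to side to work it loose, without dragging the drawer further out with it; then lay the wedge flat in the wide empty bay of that drawer (lower it in, don't drop it from above the rim) and push the drawer fully shut without slamming it. Leave the mug and the stapler where they are.

Things in the scene. Friction and masses are not known exactly. Their poses are not given: they have to be found in the camera images.
- cabinet: Low blue-grey steel drawer unit fixed on the desk, 290 mm deep, 370 mm wide, 95 mm high, a flat stack of case files on its top at the back. Origin: on the desk under the middle of the carcase's front edge; x points to its back, z up, y along the front, towards the narrow bay. It stands sideways to the robot: the drawer opens towards the robot's right (x turned 1.15 to 1.6 rad from the world's x).
- drawer (a joint): How far the drawer has been pushed in, in m: 0 where it stands open at the start, 0.175 fully shut; it slides along the unit's x and needs a push of 5 to 8 N. Negative: dragged out further (to -0.06). A straight hard pull on the jammed wedge (20 to 30 N) does just that, as the wedge grips the drawer harder than the runners do.
- front_lip (a point): Middle of the front edge, half-way up, of the drawer's black pull: a straight ledge 300 mm wide (y), 28 mm deep (x), 8 mm thick, jutting out from the top of the drawer front, about 73 mm above the desk (69 mm once the wedge is out). Axes as the cabinet. It overhangs the wedge's grip: reach that with fingers leaning 30 to 40 degrees, pointing down and along the cabinet's x, so that the hand leans away from the drawer.
- front_edge (a point): Middle of the lower edge of the drawer front's outer face, which bears on the wedge; 28 mm behind the pull's edge. Axes as the cabinet. The front is 16 mm thick, 370 mm wide, 50 mm high. The drawer is sprung: the wedge lifts it 4 mm, to 26.5 mm above the desk, and is pressed on the desk with about 25 N; freed, the drawer settles at 22.5 mm.
- bay (a point): Centre of the open part of the wide empty bay of the drawer, on its inner floor; moves with the drawer. Axes as the cabinet. The open part is 175 mm along x (inner face of the front to the carcase, as at the start) and 221 mm along y; the walls rise 45 mm above the floor. The carcase's top clears the floor by 55 mm. The narrow bay beside it (at +y) holds a red tin and a tape roll, fixed.
- wedge_grip (a point): Centre, half-way up, of the grip of the pale wooden wedge (120 mm long, 36 mm wide all along, 150 g; x along it from grip to thin end, z up, flat underside). The grip is a block 42 mm long, 36 mm wide, 32 mm high, so this point is 16 mm above the underside; grasp it across its width. At the start the drawer's lower front edge bears on the wedge about 31 mm beyond this point along x.
- wedge_tip (a point): Middle of the wedge's thin end, 99 mm beyond the grip's centre, 8 mm above the underside. Axes as wedge_grip. From 21 to 99 mm beyond the grip's centre the wedge tapers from 28 to 16 mm thick. Swung to and fro by about 0.14 rad about the bearing point while drawn back 2 to 4 mm a swing, it creeps out; after some 26 mm it is loose and can be drawn straight back.
- mug: Black mug, 80 mm across and 92 mm high, standing on top of the drawer unit near its front; leave alone. Origin: centre of its underside.
- stapler: Red and black stapler 150 mm long and 40 mm high, lying on the desk in front of the drawer, some way off; leave alone. Origin: centre of its underside.

How it is judged:
By the outcome, as a careful person would: the job done as asked, in the order asked, and still so for the second after the job is handed in, with the robot touching nothing.
It also fails if it takes over 67 s, if anything falls off the work surface, if the arm or the gripper's body presses on something with over 40 N, if the wrist force passes 120 N, or if a joint passes its speed limit or range.

## Working session

There is one attempt and no reset: what is moved stays moved. The work goes in short steps, each a Python script; the robot and the scene stay as the last script left them, time stands still between calls to the robot, and variables do not carry over. Pictures are saved under pics/ and viewed, and the job is handed in when it is done.

```bash
ls; mkdir -p pics
python3 - <<'E'
from bench import env, kinematics, monitor, eyes, job
import cv2,numpy as np
for n in("scene","top"):
    f=eyes.grab_frame(n); cv2.imwrite(f"pics/{n}0.png",f["frame"][:,:,::-1]); print(n,f["mtx"].tolist(),f["view"].round(4).tolist())
s=monitor.sense(); print({k:np.round(v,3).tolist() for k,v in s.items()}, env.hold_point_z)
E
```

```text
pics
scene [[426.5907730446752, 0.0, 283.72294430246], [0.0, 426.5907730446752, 215.93131725817398], [0.0, 0.0, 1.0]] [[-0.8048, 0.5931, 0.0232, 0.5521], [0.3079, 0.4507, -0.8379, -0.0656], [-0.5074, -0.6672, -0.5453, 1.2326], [0.0, 0.0, 0.0, 1.0]]
top [[402.55686741000176, 0.0, 272.4335185405956], [0.0, 402.55686741000176, 214.39563473379147], [0.0, 0.0, 1.0]] [[0.0162, -0.9998, 0.0108, -0.1318], [-0.9843, -0.0179, -0.1754, 0.6172], [0.1756, -0.0078, -0.9844, 0.8126], [0.0, 0.0, 0.0, 1.0]]
{'clock': 0.1, 'joints': [0.912, 0.313, 1.498, 0.0, 1.331, -0.223], 'qvel': [-0.0, -0.001, -0.005, -0.0, -0.002, 0.001], 'joint_efforts': [0.003, -41.291, -26.014, -0.0, 0.003, 0.0], 'position': [0.221, 0.476, 0.231], 'ee_rot': [-0.38, 0.597, 0.38, 0.596], 'contact_force': [-0.273, 0.635, 0.578], 'ft_torque': [-0.007, 0.021, -0.027], 'finger_gap': 1.002} 0.0187
```

View pics/scene0.png

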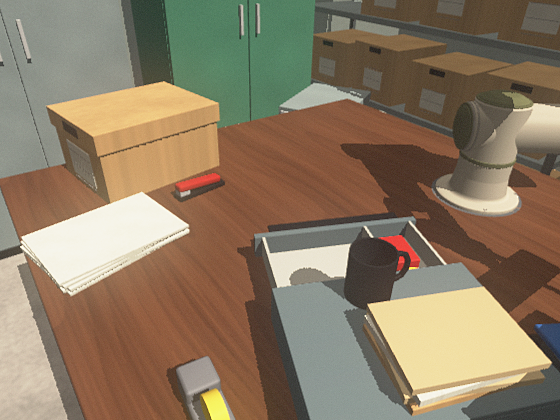

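View pics/top0.png

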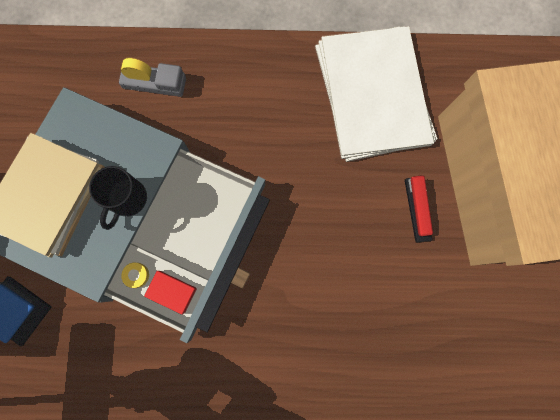

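Run:
```python
import cv2
i=cv2.imread('pics/top0.png')
c=i[165:350,95:285]; cv2.imwrite('pics/z1.png',cv2.resize(c,None,fx=3.2,fy=3.2,interpolation=cv2.INTER_CUBIC))
c=i[250:310,200:270]; cv2.imwrite('pics/z2.png',cv2.resize(c,None,fx=8,fy=8,interpolation=cv2.INTER_CUBIC))
```

```text
(no output)
```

View pics/z1.png

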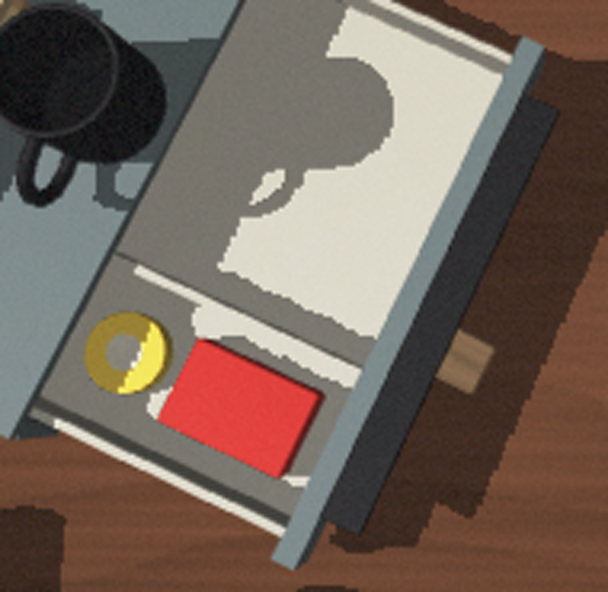

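View pics/z2.png

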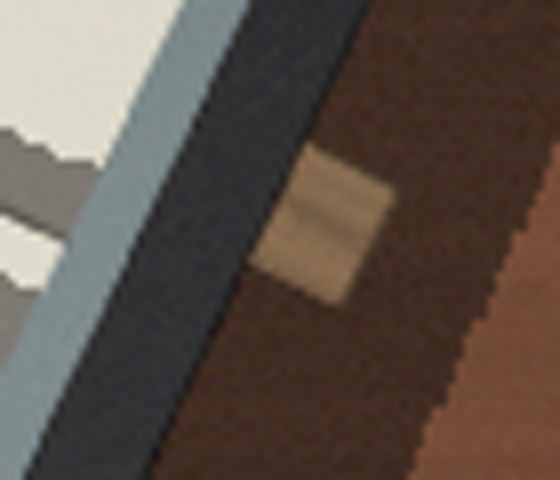

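```bash
cat > h.py <<'E'
from bench import env, kinematics, monitor, eyes, job
import cv2,numpy as np
from scipy.spatial.transform import Rotation as R
def ray(f,uv,z):
    K,V=np.array(f["mtx"]),np.array(f["view"]); C=-V[:3,:3].T@V[:3,3]
    d=V[:3,:3].T@np.linalg.solve(K,[uv[0],uv[1],1]); return C+d*(z-C[2])/d[2]
def proj(f,p):
    K,V=np.array(f["mtx"]),np.array(f["view"]); q=K@(V[:3,:3]@np.array(p)+V[:3,3]); return q[:2]/q[2]
def snap(n,fn):
    f=eyes.grab_frame(n); cv2.imwrite(f"pics/{fn}.png",f["frame"][:,:,::-1]); return f
E
python3 - <<'E'
from h import *
f=eyes.grab_frame("top")
a=lambda x,y:(95+(x)/3.2,165+y/3.2)
def P(n,uv,z): p=ray(f,uv,z); print(n,np.round(uv,1),p.round(4)); return p
pr=P('pullA',a(555,112),.077);pl=P('pullB',a(360,535),.077)
print(np.linalg.norm(pr-pl), np.arctan2(*(pl-pr)[[1,0]])-np.pi/2)
fr=P('frA',a(543,45),.0765);fl=P('frB',a(292,568),.0765)
print(np.linalg.norm(fr-fl), np.arctan2(*(fl-fr)[[1,0]])-np.pi/2)
c1=P('carcA',(182,140),.095);c2=P('carcB',(103,300),.095);c3=P('carcC',(65,88),.095)
print(np.linalg.norm(c1-c2),np.linalg.norm(c1-c3), np.arctan2(*(c2-c1)[[1,0]])-np.pi/2)
g1=P('g1',(249.4,273.5),.032);g2=P('g2',(242.3,287.7),.032)
print(np.linalg.norm(g1-g2),np.arctan2(*(g2-g1)[[1,0]])-np.pi/2)
s1=P('gs1',(200+310/8,250+145/8),.032);s2=P('gs2',(200+250/8,250+262/8),.032)
print('side dirs',np.arctan2(*(s1-g1)[[1,0]]),np.arctan2(*(s2-g2)[[1,0]]))
# wood mask
h=cv2.cvtColor(f["frame"],cv2.COLOR_RGB2HSV)
for q in [(245,280),(243,275),(260,290),(225,270)]: print(q,h[q[1],q[0]],f["frame"][q[1],q[0]])
E
```

```text
pullA [268.4 200. ] [ 0.6462 -0.112   0.077 ]
pullB [207.5 332.2] [0.3746 0.0046 0.077 ]
0.2955682488008873 1.1652524557209536
frA [264.7 179.1] [ 0.6919 -0.1032  0.0765]
frB [186.2 342.5] [0.3542 0.0459 0.0765]
0.3691309447107302 1.1550577152017083
carcA [182 140] [0.769  0.0735 0.095 ]
carcB [103 300] [0.4348 0.2104 0.095 ]
carcC [65 88] [0.882  0.3326 0.095 ]
0.3611735437509107 0.28268594824894305 1.1819034398310015
g1 [249.4 273.5] [ 0.4931 -0.0738  0.032 ]
g2 [242.3 287.7] [ 0.4628 -0.0593  0.032 ]
0.033615494639303245 1.1276161292766371
gs1 [238.8 268.1] [ 0.5043 -0.0504  0.032 ]
gs2 [231.2 282.8] [ 0.4728 -0.0353  0.032 ]
side dirs 1.1257746465361254 1.1737523493158635
(245, 280) [ 15 106 123] [123  98  72]
(243, 275) [ 14 105 136] [136 107  80]
(260, 290) [ 10 130 116] [116  77  57]
(225, 270) [150   6  46] [46 45 46]
```

Run:
```python
from h import *
f=eyes.grab_frame("top"); img=f["frame"]
g=cv2.cvtColor(img,cv2.COLOR_RGB2GRAY).astype(float); g=cv2.GaussianBlur(g,(3,3),0)
from scipy.ndimage import map_coordinates as mc
def edge(p,q,z,w=4,lo=.1,hi=.9):
    p,q=np.array(p),np.array(q); d=(q-p)/np.linalg.norm(q-p); n=np.array([-d[1],d[0]])
    ss=np.linspace(-w,w,8*w+1); W=[];
    for t in np.linspace(lo,hi,60):
        c=p+t*(q-p); l=c+ss[:,None]*n; v=mc(g,[l[:,1],l[:,0]],order=1); dv=np.abs(np.gradient(v)); k=dv.argmax(); W.append(ray(f,l[k],z)[:2])
    W=np.array(W,np.float32); vx,vy,x,y=cv2.fitLine(W,cv2.DIST_HUBER,0,.001,.001).ravel()
    r=(W-[x,y])@[-vy,vx]
    a=np.arctan2(vy,vx); return np.array([x,y]),a,np.std(r)
def show(n,*a,**k):
    r=edge(*a,**k); print(n,r[0].round(4),'ang',round(r[1],4),'x-axis',round((r[1]-np.pi/2)%np.pi,4),'sd',r[2].round(4)); return r
show('pull',(268.4,200),(207.5,332.2),.077,hi=.5)
show('front outer',(264.7,179),(186.2,342.5),.0765)
show('carc',(182,140),(103,300),.095)
show('carcside',(182,140),(65,88),.095)
show('wedge back',(249.4,273.5),(242.3,287.7),.032,w=3,lo=.15,hi=.85)
show('wedge sideA',(249.4,273.5),(239.8,268.1),.032,w=3,lo=.15,hi=.85)
show('wedge sideB',(242.3,287.7),(232.2,282.8),.032,w=3,lo=.15,hi=.85)
```

```text
pull [ 0.5686 -0.0811] ang -0.4168 x-axis 1.154 sd 0.0015
front outer [ 0.5239 -0.029 ] ang -0.4157 x-axis 1.1551 sd 0.0003
carc [0.599  0.1471] ang -0.4207 x-axis 1.1501 sd 0.0022
carcside [0.824  0.1991] ang 1.1575 x-axis 2.7283 sd 0.0003
wedge back [ 0.4753 -0.0647] ang -0.4471 x-axis 1.1237 sd 0.0003
wedge sideA [ 0.4979 -0.064 ] ang 1.0966 x-axis 2.6674 sd 0.0003
wedge sideB [ 0.4672 -0.0482] ang 1.1366 x-axis 2.7074 sd 0.0002
```

Run:
```python
from h import *
f=eyes.grab_frame("top"); a=lambda x,y:(95+(x)/3.2,165+y/3.2)
ps=1.155; X=np.array([np.cos(ps),np.sin(ps)]);Y=np.array([-X[1],X[0]])
C=lambda p:(np.array([p[:2]@X,p[:2]@Y])).round(4)
for n,uv,z in [('frA',a(543,45),.0765),('frB',a(292,568),.0765),('wall-y out',a(512,55),.073),('wall-y inner',a(505,68),.073),('div1',a(350,385),.073),('div2',a(362,365),.073),('wall+y',a(290,535),.073),('div back',a(125,262),.073),
 ('floor front -y',a(500,75),.028),('mug rim c',a(52,70),.187),('mug rim r',a(118,70),.187),('mug bot lowright',a(165,105),.095)]:
    p=ray(f,uv,z); print(n,p.round(4),C(p)-[.1851,-.490])
```

```text
frA [ 0.6919 -0.1032  0.0765] [ 0.     -0.1846]
frB [0.3542 0.0459 0.0765] [0.     0.1845]
wall-y out [ 0.6855 -0.0825  0.073 ] [ 0.0163 -0.1705]
wall-y inner [ 0.6765 -0.0781  0.073 ] [ 0.0167 -0.1604]
div1 [0.4665 0.0157 0.073 ] [0.0176 0.0696]
div2 [0.4792 0.0086 0.073 ] [0.0163 0.0551]
wall+y [0.3735 0.0489 0.073 ] [0.0105 0.168 ]
div back [0.5426 0.1648 0.073 ] [0.1848 0.0602]
floor front -y [ 0.6826 -0.0727  0.028 ] [ 0.0241 -0.1639]
mug rim c [0.6418 0.1769 0.187 ] [ 0.236  -0.0257]
mug rim r [0.6426 0.1392 0.187 ] [ 0.2017 -0.0416]
mug bot lowright [0.6423 0.1395 0.095 ] [ 0.2019 -0.0412]
```

```bash
cat >> h.py <<'E'
PS=1.155; XC=np.array([np.cos(PS),np.sin(PS),0]);YC=np.array([-XC[1],XC[0],0])
O=XC*.1851+YC*(-.490)   # foot of drawer front outer face middle (start)
PSW=1.125; B=np.array([.5005,-.019,0])
def quat(yaw,lean,s=1):
    h=np.array([np.cos(yaw),np.sin(yaw),0]); x=np.sin(lean)*h+np.array([0,0,-np.cos(lean)])
    z=s*np.array([-h[1],h[0],0]); y=np.cross(z,x); return R.from_matrix(np.c_[x,y,z]).as_quat()
LE=np.radians(34); GB=-.005; TZ=.0095
def wpose(psi,d,dz=0,s=1):
    "TCP pose holding wedge with yaw psi about B, drawn back by d"
    h=np.array([np.cos(psi),np.sin(psi),0]); p=B-h*(.031+d-GB)  # grasp point xy
    p=p+h*env.hold_point_z*np.sin(LE); p[2]=TZ+dz
    return p,quat(psi,LE,s)
E
python3 - <<'E'
from h import *
s0=monitor.sense(); print(R.from_quat(s0['ee_rot']).as_matrix().round(2).tolist())
for s in(1,-1):
    print(s)
    h=np.array([np.cos(PSW),np.sin(PSW),0])
    for n,(p,q) in dict(pre=wpose(PSW,.08,.1,s),g=wpose(PSW,0,0,s),r1=wpose(PSW+.16,.01,0,s),r2=wpose(PSW-.16,.01,0,s),out=wpose(PSW,.115,0,s),up=wpose(PSW,.115,.12,s)).items():
        j=kinematics.ik(p,q); print(n,p.round(3),None if j is None else np.round(j,2))
    pb=O+XC*.1035+YC*(-.053)
    for dz in(.05,.15):
        p=pb+YC*.02; p[2]=dz; j=kinematics.ik(p,quat(PS-np.pi/2,LE,s)); print('bay',p.round(3),None if j is None else np.round(j,2))
    for dx in(-.06,.15):
        p=O+XC*dx; p[2]=.045; j=kinematics.ik(p,quat(PS,np.radians(20),s)); print('push',None if j is None else np.round(j,2))
E
```

```text
[[-0.0, -0.91, 0.42], [-0.0, 0.42, 0.91], [-1.0, 0.0, -0.0]]
1
pre [ 0.455 -0.114  0.11 ] [-0.81  0.39  1.88  0.6   1.18  2.46]
g [ 0.489 -0.042  0.01 ] [-0.64  0.59  1.92  0.77  0.92  2.38]
r1 [ 0.49  -0.053  0.01 ] [-0.64  0.63  1.84  0.67  1.01  2.33]
r2 [ 0.48  -0.048  0.01 ] [-0.67  0.55  2.01  0.86  0.83  2.41]
out [ 0.44  -0.146  0.01 ] [-0.88  0.6   1.9   0.64  1.02  2.26]
up [ 0.44  -0.146  0.13 ] [-0.88  0.37  1.85  0.56  1.26  2.44]
bay [0.595 0.053 0.05 ] [-0.01  0.53  1.87 -0.87  0.29 -0.38]
bay [0.595 0.053 0.15 ] [-0.01  0.35  1.8  -0.49  0.48 -0.79]
push [-0.58  0.51  1.81  0.44  0.93  2.7 ]
push None
-1
pre [ 0.455 -0.114  0.11 ] [-0.81  0.39  1.88  0.6   1.18 -0.68]
g [ 0.489 -0.042  0.01 ] [-0.64  0.59  1.92  0.77  0.92 -0.76]
r1 [ 0.49  -0.053  0.01 ] [-0.64  0.63  1.84  0.67  1.01 -0.81]
r2 [ 0.48  -0.048  0.01 ] [-0.67  0.55  2.01  0.86  0.83 -0.73]
out [ 0.44  -0.146  0.01 ] [-0.88  0.6   1.9   0.64  1.02 -0.88]
up [ 0.44  -0.146  0.13 ] [-0.88  0.37  1.85  0.56  1.26 -0.7 ]
bay [0.595 0.053 0.05 ] [-0.01  0.53  1.87 -0.87  0.29  2.76]
bay [0.595 0.053 0.15 ] [-0.01  0.35  1.8  -0.49  0.48  2.35]
push [-0.58  0.51  1.81  0.44  0.93 -0.45]
push [-0.16  0.6   1.64  0.45  0.86 -0.04]
```

Run:
```python
from h import *
pb=O+XC*.1035+YC*(-.053)
print(pb)
for s in(1,-1):
  for yaw in(.3,.1,-.1,-.2,-.416):
    for dz in(.05,.15):
        p=pb+YC*.0; p[2]=dz; j=kinematics.ik(p,quat(yaw,LE,s)); print(s,yaw,dz,None if j is None else np.round(j,2))
for l in (34,20,10,0):
    for dx in(-.06,.05,.15):
        p=O+XC*dx; p[2]=.045; j=kinematics.ik(p,quat(PS,np.radians(l),-1)); print('push',l,None if j is None else np.round(j,2))
```

```text
[0.61330455 0.04468206 0.        ]
1 0.3 0.05 None
1 0.3 0.15 [-0.24  0.35  1.8   0.59  0.54 -2.56]
1 0.1 0.05 [-0.18  0.52  1.88  0.77  0.23 -2.57]
1 0.1 0.15 [-0.18  0.34  1.81  0.38  0.44 -2.16]
1 -0.1 0.05 [-0.12  0.53  1.87  0.09  0.15 -1.68]
1 -0.1 0.15 [-0.12  0.35  1.81  0.03  0.39 -1.62]
1 -0.2 0.05 [-0.09  0.53  1.86 -0.37  0.17 -1.12]
1 -0.2 0.15 [-0.09  0.36  1.79 -0.15  0.4  -1.34]
1 -0.416 0.05 [-0.03  0.55  1.82 -0.8   0.3  -0.47]
1 -0.416 0.15 [-0.03  0.39  1.75 -0.46  0.49 -0.83]
-1 0.3 0.05 [-0.24  0.53  1.87  0.94  0.36  0.2 ]
-1 0.3 0.15 [-0.24  0.35  1.8   0.59  0.54  0.59]
-1 0.1 0.05 [-0.18  0.52  1.88  0.77  0.23  0.58]
-1 0.1 0.15 [-0.18  0.34  1.81  0.38  0.44  0.99]
-1 -0.1 0.05 [-0.12  0.53  1.87  0.09  0.15  1.47]
-1 -0.1 0.15 [-0.12  0.35  1.81  0.03  0.39  1.52]
-1 -0.2 0.05 [-0.09  0.53  1.86 -0.37  0.17  2.02]
-1 -0.2 0.15 [-0.09  0.36  1.79 -0.15  0.4   1.8 ]
-1 -0.416 0.05 [-0.03  0.55  1.82 -0.8   0.3   2.68]
-1 -0.416 0.15 [-0.03  0.39  1.75 -0.46  0.49  2.31]
push 34 [-0.69  0.56  1.83  0.67  1.05 -0.71]
push 34 [-0.46  0.57  1.8   0.75  0.95 -0.56]
push 34 [-0.26  0.62  1.72  0.8   0.88 -0.39]
push 20 [-0.58  0.51  1.81  0.44  0.93 -0.45]
push 20 [-0.35  0.54  1.75  0.46  0.88 -0.24]
push 20 [-0.16  0.6   1.64  0.45  0.86 -0.04]
push 10 [-0.49  0.5   1.79  0.23  0.88 -0.22]
push 10 [-0.27  0.55  1.7   0.23  0.88  0.01]
push 10 [-0.09  0.62  1.56  0.21  0.91  0.2 ]
push 0 [-0.4   0.51  1.76 -0.    0.87  0.02]
push 0 [-0.18  0.57  1.65 -0.    0.92  0.23]
push 0 [-0.01  0.66  1.48 -0.    1.    0.4 ]
```

Run:
```python
from h import *
p,q=wpose(PSW,0,0,-1); ax=R.from_quat(q).apply([1,0,0])
pre=p-ax*.10
T=lambda n:print(n,round(monitor.sense()['clock'],2),monitor.sense()['position'].round(4) if hasattr(monitor.sense()['position'],'round') else monitor.sense()['position'])
env.movel([.222,.40,.33],velocity=.3); T('up')
env.reach([.42,-.1,.28],q); T('mid')
env.reach(pre,q); T('pre')
env.movel(p-ax*.03,velocity=.12); T('near')
hit=env.movel(p,velocity=.06,guard=8); T(hit)
print(p,monitor.sense()['contact_force'])
snap("top","g1"); f=cv2.imread('pics/g1.png'); cv2.imwrite('pics/g1z.png',cv2.resize(f[200:340,150:320],None,fx=4,fy=4))
```

```text
up 0.82 [0.222  0.3999 0.3299]
mid 2.79 [ 0.4202 -0.0993  0.28  ]
pre 3.58 [ 0.4659 -0.0927  0.0935]
near 4.32 [ 0.4826 -0.0577  0.035 ]
False 4.97 [ 0.4895 -0.042   0.0094]
[ 0.48948642 -0.0420467   0.0095    ] [-0.85950856  0.27651688  0.69525162]
```

View pics/g1z.png

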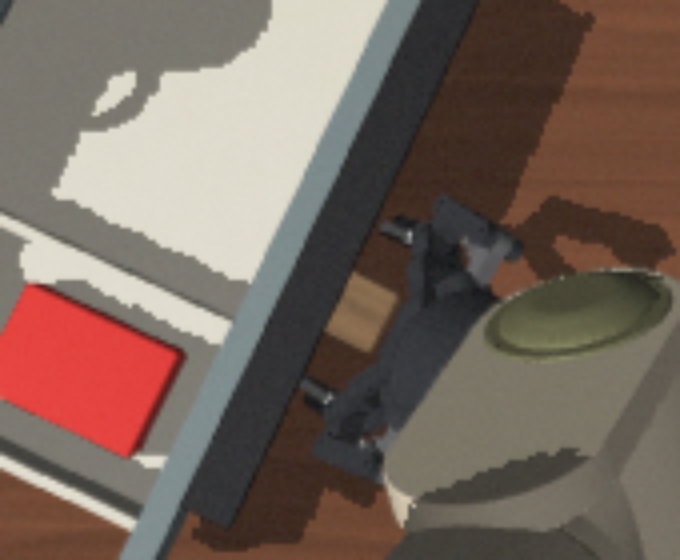

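The fingers straddle the grip (seen at about (360,310) in the crop, fingers at (400,230) and (320,390)), so I'll close and start rocking.

Run:
```python
from h import *
env.close_gripper(90); s=monitor.sense(); print('closed',s['clock'],s['finger_gap'],np.round(s['contact_force'],1),np.round(s['ft_torque'],2))
d=0
for k in range(3):
    psi=PSW+(.14 if k%2==0 else -.14); d+=.003
    p,q=wpose(psi,d,0,-1); env.movel(p,velocity=.02 if k else .015,frame=q)
    s=monitor.sense(); F=np.array(s['contact_force']); print(k,round(s['clock'],2),'err',(s['position']-p).round(4),'Fx,Fy,Fz',F@XC,F@YC,F[2],np.round(s['ft_torque'],2))
snap("top","r1"); f=cv2.imread('pics/r1.png'); cv2.imwrite('pics/r1z.png',cv2.resize(f[130:350,90:320],None,fx=2.6,fy=2.6))
```

```text
closed 5.55 0.4099858551782768 [-2.4 -1.5  5.6] [-0.08  0.43  0.06]
0 6.03 err [0.0004 0.0003 0.0004] Fx,Fy,Fz 5.616432841699966 -1.147566667291292 4.205862839106642 [ 0.58 -0.33  0.11]
1 6.62 err [-0.0002  0.0004  0.0004] Fx,Fy,Fz 1.386702095009307 4.906069741418598 9.38748524725688 [0.65 0.03 0.04]
2 7.25 err [0.0004 0.     0.0004] Fx,Fy,Fz 4.103268163521167 -1.5301618355537836 5.360018541996601 [ 0.64 -0.24  0.19]
```

View pics/r1z.png

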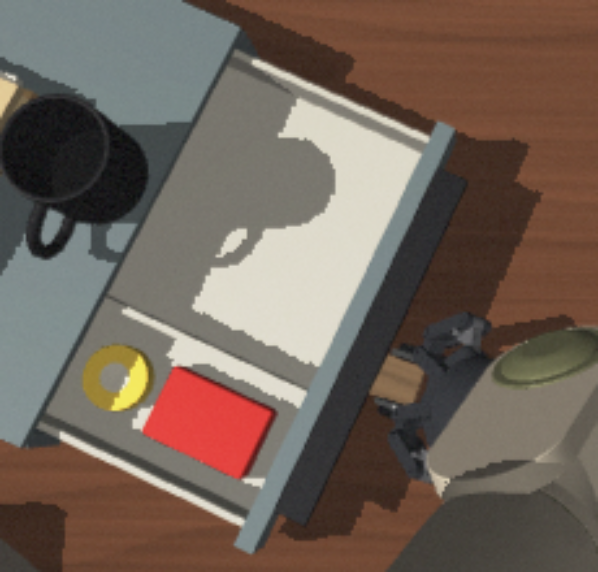

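```bash
cat >> h.py <<'E'
from scipy.ndimage import map_coordinates as mc
def drawer(f,z=.0765,guess=0.,w=5):
    "cabinet-x of front outer top edge relative to the start"
    g=cv2.GaussianBlur(cv2.cvtColor(f["frame"],cv2.COLOR_RGB2GRAY).astype(float),(3,3),0); r=[]
    ss=np.linspace(-.008,.008,65)
    for y in np.linspace(-.12,.12,50):
        P=[proj(f,O+YC*y+XC*(s+guess)+[0,0,z]) for s in ss]; P=np.array(P)
        v=mc(g,[P[:,1],P[:,0]],order=1); r.append(ss[np.gradient(v).argmax()]+guess)
    return np.median(r)*1e3,np.std(r)*1e3
E
python3 - <<'E'
from h import *
f=eyes.grab_frame("top"); g=dict(f); g["frame"]=cv2.imread('pics/top0.png')[:,:,::-1].copy()
print(drawer(g),drawer(f))
d=.009
for k in range(3,10):
    psi=PSW+(.14 if k%2==0 else -.14); d+=.003
    p,q=wpose(psi,d,0,-1); env.movel(p,velocity=.02,frame=q)
    s=monitor.sense(); F=np.array(s['contact_force']); print(k,d,round(s['clock'],2),'F',np.round([F@XC,F@YC,F[2]],1),drawer(eyes.grab_frame("top")))
    if F@XC>15: break
E
```

```text
(np.float64(0.0), np.float64(0.4366062299143247)) (np.float64(-0.2500000000000002), np.float64(0.357945526581909))
3 0.012 8.03 F [1.5 2.5 9.1] (np.float64(-0.2500000000000002), np.float64(0.3284813541131369))
4 0.015 8.79 F [ 5.4 -0.7  6.5] (np.float64(-0.5000000000000004), np.float64(0.315))
5 0.018 9.6 F [ 1.   3.2 10.2] (np.float64(-0.5000000000000004), np.float64(0.3379718923224237))
6 0.020999999999999998 10.45 F [5.  0.8 7.4] (np.float64(-0.7499999999999998), np.float64(0.35316426772820597))
7 0.023999999999999997 11.33 F [0.6 1.1 8.4] (np.float64(-0.7499999999999998), np.float64(0.3379718923224237))
8 0.026999999999999996 12.26 F [2.6 2.5 9.9] (np.float64(-0.7499999999999998), np.float64(0.3590264614203248))
9 0.029999999999999995 13.22 F [-1.7 -0.8  8.3] (np.float64(-0.7499999999999998), np.float64(0.3557035282366481))
```

Run:
```python
from h import *
p,q=wpose(PSW+.1,.033,0,-1); env.movel(p,velocity=.02,frame=q)
p,q=wpose(PSW,.036,0,-1); env.movel(p,velocity=.02,frame=q)
p,q=wpose(PSW,.046,0,-1); print(env.movel(p,velocity=.03,guard=10))
s=monitor.sense(); print(s['clock'],np.round(s['contact_force'],1),drawer(eyes.grab_frame("top")))
p,q=wpose(PSW,.112,0.0,-1); print(env.movel(p,velocity=.06,guard=14))
s=monitor.sense(); print(s['clock'],np.round(s['contact_force'],1),s['position']-p)
f=snap("top","o1"); print(drawer(f,.0725),drawer(f)); i=cv2.imread('pics/o1.png'); cv2.imwrite('pics/o1z.png',cv2.resize(i[130:350,90:320],None,fx=2.6,fy=2.6))
```

```text
False
15.0917 [-1.8  1.9  9.5] (np.float64(-0.7499999999999998), np.float64(0.3536947836765477))
False
16.3917 [-0.5  2.4  8.9] [5.84614421e-05 8.72186752e-05 3.61366454e-04]
(np.float64(-0.37500000000000033), np.float64(0.34)) (np.float64(-0.7499999999999998), np.float64(0.3479942528261062))
```

View pics/o1z.png

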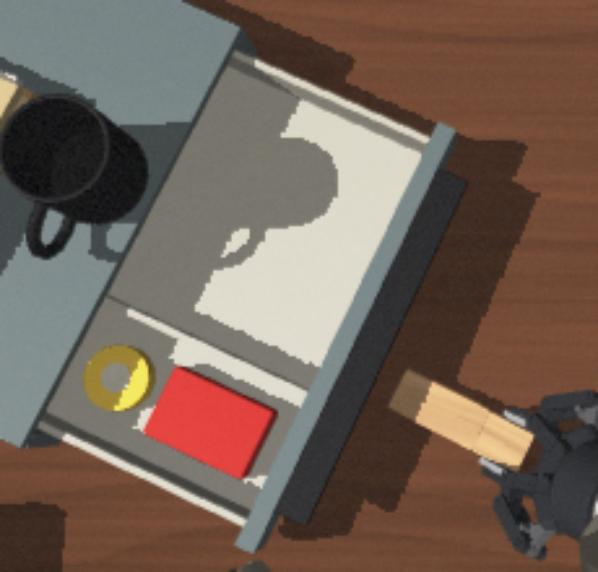

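```bash
cat >> h.py <<'E'
YB=.1; HB=np.array([np.cos(YB),np.sin(YB),0]); PB=O+XC*.1035+YC*(-.053)
QB=quat(YB,LE,-1)
def bpose(z,gy=.005,gx=0.):
    p=PB+YC*gy+XC*gx+HB*(GB+env.hold_point_z*np.sin(LE)); p[2]=z+TZ; return p   # z: height of wedge underside
E
python3 - <<'E'
from h import *
f=eyes.grab_frame("top"); 
u=lambda x,y:(90+x/2.6,130+y/2.6)
tip=(ray(f,u(409,370),.016)+ray(f,u(391,412),.016))/2; hw=np.array([np.cos(PSW),np.sin(PSW),0])
print('tip',tip,B+hw*(.068-.112))
p0=np.array(monitor.sense()['position']); up=p0+[0,0,.115]
env.movel(up,velocity=.15)
s=monitor.sense(); print(s['clock'],s['contact_force'],s['finger_gap'])
f=snap("scene","l1"); snap("top","l1t")
for z in(.12,.03): print(kinematics.ik(bpose(z),QB))
print(kinematics.ik(up+[0,0,.02],QB))
E
```

```text
tip [ 0.47856151 -0.06127622  0.016     ] [ 0.48152823 -0.05869977  0.        ]
17.4083 [ 0.21763983 -0.06972011 -1.24540056] 0.40283920037130044
[-0.17851115  0.37922308  1.82885972  0.4176936   0.38869725  0.94833695]
[-0.17851115  0.54456359  1.88134889  0.8384747   0.20824036  0.51043123]
[-0.83518228  0.07943866  2.17850734  0.80774856  0.67208394  0.04139192]
```

View pics/l1.png

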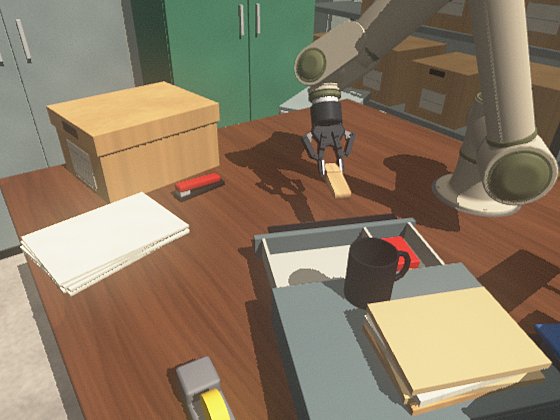

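View pics/l1t.png

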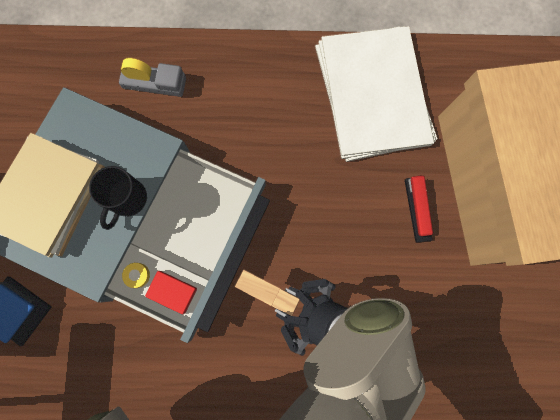

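Run:
```python
from h import *
p0=np.array(monitor.sense()['position'])
env.reach(p0+[0,0,.03],QB); print(monitor.sense()['clock'])
b=bpose(.13); env.movel(b,velocity=.2); print(monitor.sense()['clock'])
env.movel(bpose(.085),velocity=.1)
snap("scene","b1"); snap("top","b1t"); print(monitor.sense()['contact_force'])
```

```text
18.275
19.7167
[-0.62337301  0.74508598 -1.65406916]
```

View pics/b1.png

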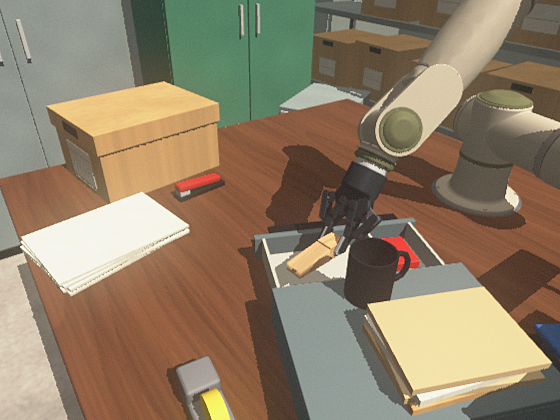

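View pics/b1t.png

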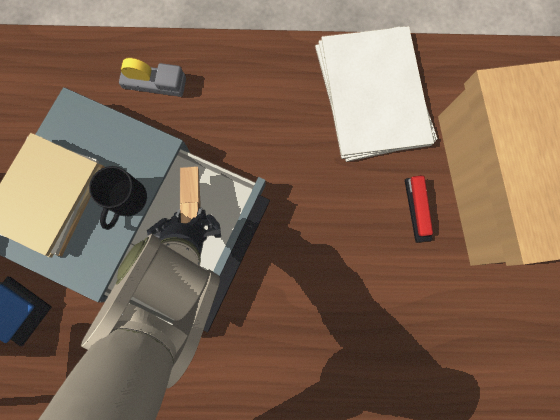

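The wedge hangs over the wide bay (tip at (190,168), clear of the carcase edge at about (170,165)) and the mug is clear of the arm. I'll lower it with a guard.

Run:
```python
from h import *
env.movel(bpose(.045),velocity=.08,guard=8)
print('z',monitor.sense()['position'][2]-TZ)
hit=env.movel(bpose(.015),velocity=.025,guard=4)
s=monitor.sense(); print(hit,s['clock'],'under z',s['position'][2]-TZ,np.round(s['contact_force'],1),np.round(s['ft_torque'],2))
snap("scene","c1"); i=cv2.imread('pics/c1.png'); cv2.imwrite('pics/c1z.png',cv2.resize(i[170:310,230:460],None,fx=3.4,fy=3.4))
```

```text
z 0.04552480808165057
True 21.8083 under z 0.027806339307951372 [ 0.8 -0.   2.8] [ 0.14 -0.04  0.17]
```

View pics/c1z.png

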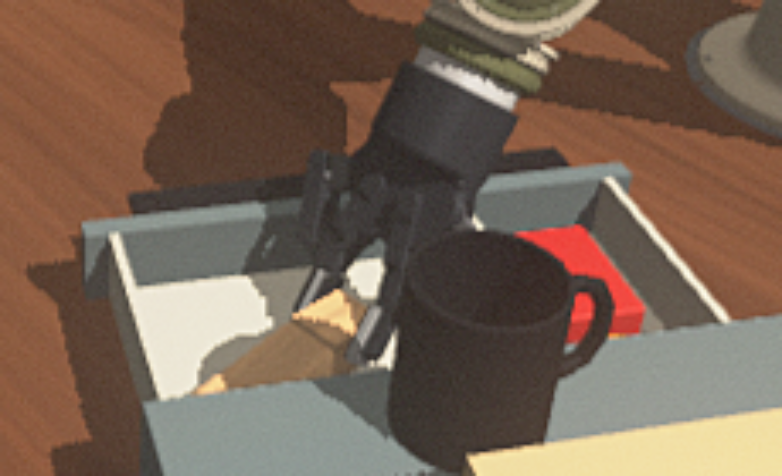

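Run:
```python
from h import *
env.release(); s=monitor.sense(); print(s['clock'],np.round(s['contact_force'],1),s['finger_gap'])
ax=R.from_quat(QB).apply([1,0,0]); p=np.array(s['position'])
print(env.movel(p-ax*.05,velocity=.1,guard=10))
env.movel(p-ax*.06+[0,0,.1],velocity=.25)
q=quat(PS,np.radians(20),-1); b=O-XC*.09; b[2]=.16
env.reach(b,q); print(monitor.sense()['clock'])
f=snap("scene","d1"); i=cv2.imread('pics/d1.png'); cv2.imwrite('pics/d1z.png',cv2.resize(i[170:310,230:460],None,fx=3.4,fy=3.4))
f=snap("top","d1t"); print(drawer(f,.0725))
```

```text
22.4083 [ 0.   0.3 -1.1] 0.9983256431039462
False
24.95
(np.float64(-0.2500000000000002), np.float64(0.35710642671338194))
```

View pics/d1z.png

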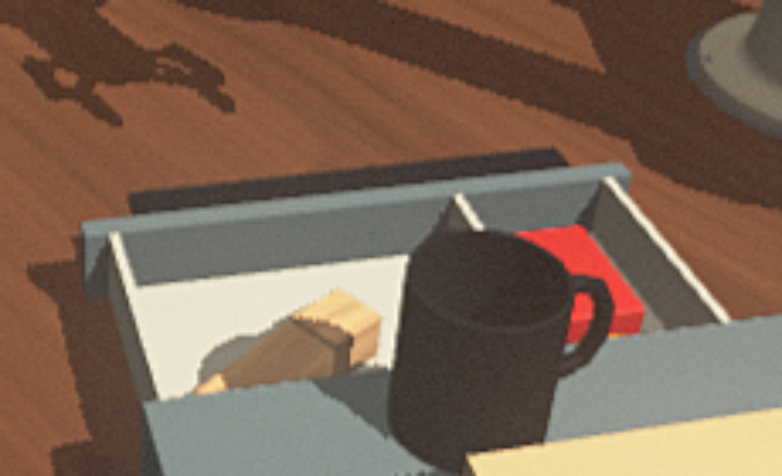

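View pics/d1t.png

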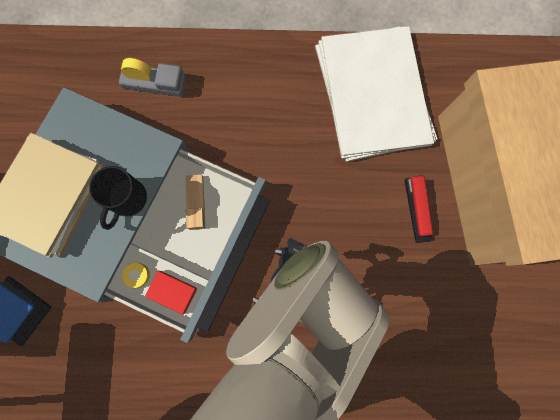

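Run:
```python
from h import *
env.close_gripper(60)
q=quat(PS,np.radians(20),-1)
P=lambda x:O+XC*x+[0,0,.050]
env.movel(P(-.09),velocity=.15,frame=q)
hit=env.movel(P(-.02),velocity=.03,guard=3)
s=monitor.sense(); x0=(np.array(s['position'])-O)@XC; print('contact',hit,x0,s['clock'],np.round(s['contact_force'],1))
if hit:
    h1=env.movel(P(x0+.08),velocity=.05,guard=25); s=monitor.sense(); F=np.array(s['contact_force']); print(h1,(np.array(s['position'])-O)@XC-x0,F@XC,F@YC,F[2],s['clock'])
    f=snap("top","p1"); snap("scene","p1s")
```

```text
contact True -0.03363504512310287 28.3667 [-0.2  0.8  0.1]
False 0.0797788154694892 -4.090240037344009 3.045383244753502 -1.433254707596528 30.125
```

View pics/p1.png

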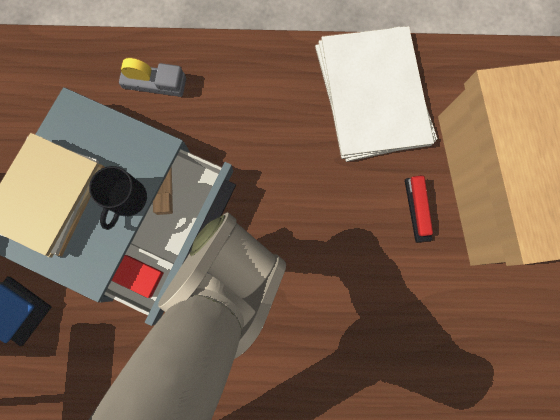

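View pics/p1s.png

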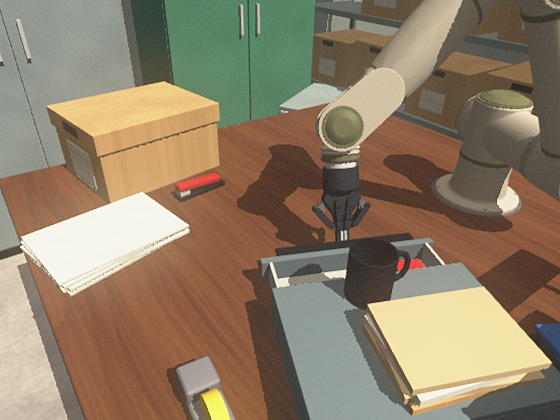

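Run:
```python
from h import *
P=lambda x:O+XC*x+[0,0,.050]; x0=-.0336
def st(t,h):
    s=monitor.sense(); F=np.array(s['contact_force']); print(t,h,round((np.array(s['position'])-O)@XC-x0,4),np.round([F@XC,F@YC,F[2]],1),round(s['clock'],2))
h=env.movel(P(x0+.160),velocity=.045,guard=25); st('a',h)
h=env.movel(P(x0+.172),velocity=.02,guard=15); st('b',h)
h=env.movel(P(x0+.182),velocity=.012,guard=12); st('c',h)
snap("top","q1"); snap("scene","q1s")
```

```text
a False 0.1599 [-4.   2.7 -1.1] 32.15
b False 0.172 [-3.3  2.6 -2. ] 32.9
c True 0.175 [-3.3  0.4  0.8] 33.39
```

View pics/q1.png

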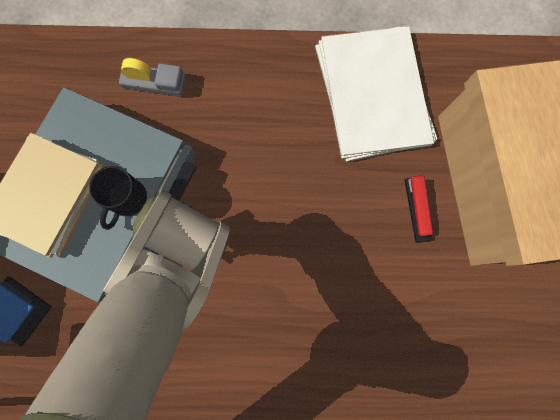

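View pics/q1s.png

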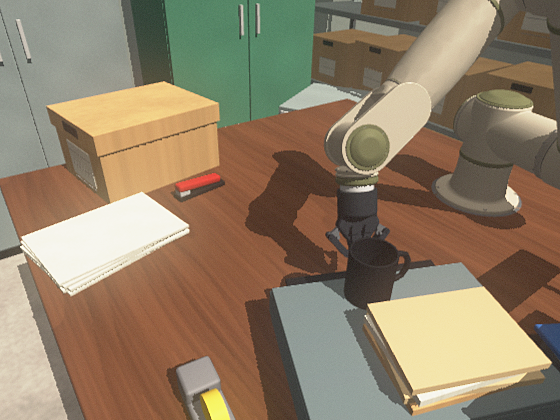

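Run:
```python
from h import *
P=lambda x:O+XC*x+[0,0,.050]; x0=-.0336
h=env.movel(P(x0+.181),velocity=.01,guard=15)
s=monitor.sense(); print(h,(np.array(s['position'])-O)@XC-x0,np.array(s['contact_force'])@XC)
env.movel(P(x0+.165),velocity=.03); env.movel(P(x0+.06)+[0,0,.02],velocity=.15); env.movel(P(x0-.08)+[0,0,.14],velocity=.2)
env.hold(.3); s=monitor.sense(); print(s['clock'],s['contact_force'])
f=snap("top","e1"); snap("scene","e1s"); print(drawer(f,.0725,guess=.175))
i=cv2.imread('pics/e1.png'); cv2.imwrite('pics/e1z.png',cv2.resize(i[80:330,0:280],None,fx=2.4,fy=2.4))
```

```text
True 0.1752220118952655 -2.6549942394117974
36.6 [-0.82569789 -0.6863777   0.86981942]
(np.float64(175.0), np.float64(0.5921359641163512))
```

View pics/e1z.png

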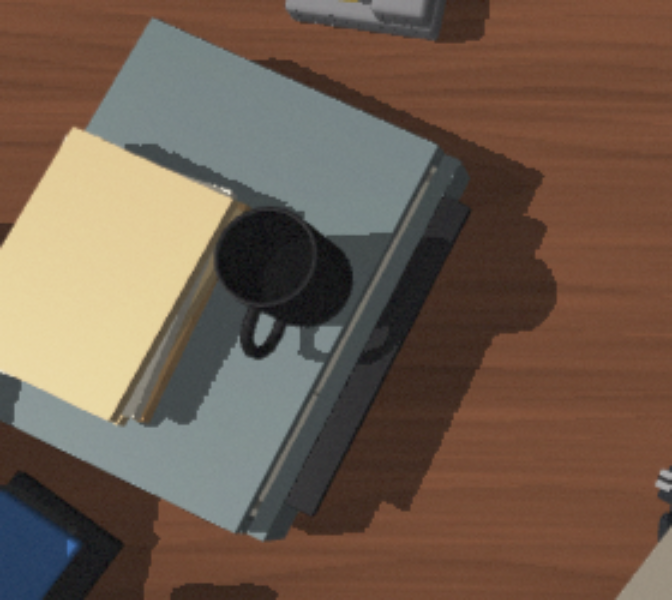

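View pics/e1s.png

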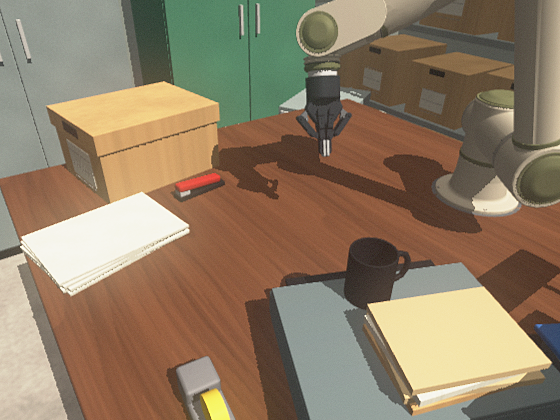

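The drawer is shut (measured 175 mm) and the pull runs parallel to the carcase. The mug is still at about (110,188) in the top view and the stapler at (420,208), both unchanged. The arm is clear, so I'm handing in.

```bash
python3 -c "
from bench import job; print(job.hand_in())"
```

```text
the job is handed in; nothing more can be done
None
```

The wedge is out from under the drawer and lying flat in the wide bay. The drawer is fully shut, and I handed the job in at about 37 s of the 67 s allowed.

- **Freeing the wedge:** I gripped it with the hand leaning 34° and rocked it ±0.14 rad, drawing it back 3 mm a swing. After about 36 mm I drew it straight out. The pull along the drawer stayed below about 6 N wherever I read it. The camera put the drawer's outward movement at about 0.3 mm, which is within measuring error.
- **Laying it in the bay:** I lowered it until it touched the floor, with its underside at 27.8 mm, close to the 27.5 mm I expected. I released it there, and pictures from both cameras showed it flat.
- **Shutting the drawer:** I pushed at the middle of the pull, slowing to about 12 mm/s at the end. It met a hard stop at 175 mm, and a second gentle push stopped at 175.2 mm. After I backed the arm off, the camera also measured 175.0 mm.
- **Mug and stapler:** neither appeared to have moved in the last pictures, and the arm was touching nothing.

No check failed or disagreed. I could not see the wedge once the drawer was shut; I last saw it 80 mm into the push, still lying in the bay.

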